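Close the pedal enclosure with its base plate

ROBOT

A 6-joint arm with a two-finger parallel gripper is mounted at the origin on the work surface. World frame = base frame: x ahead of the robot, y to its left, z up, the work surface at z = 0. Lengths are in m, angles in rad, forces in N, time in s.
With the tool pointing down it reaches from about 0.25 to 0.775 m from the base axis. Payload 4 kg.
Tool frame: the origin (TCP) lies midway between the tips of the shut fingers; the grasp point (between the pads) lies 19 mm behind it (robot.pinch_z is the distance from the TCP to the grasp point, in m); x points along the fingers, y is the direction in which the jaws open and shut, and the axes are right-handed (so a half turn about x gives the same grasp; the last joint's range is limited). The gripper opens to 94 mm and grips with 3 to 60 N. Pads are 16 mm wide; open, the fingers measure 119 mm over their backs; the gripper's body (75 mm by 177 mm) begins 78 mm behind the grasp point.
Start: joints at [1.049, 0.087, 1.371, -0, 1.684, -0.103], TCP at [0.224, 0.502, 0.206] pointing down, gripper open.
Joint ranges: [-3.1, 3.1], [-0.76, 2.03], [0.27, 2.55], [-1.08, 4.22], [0.17, 2.65], [-2.57, 2.57]. Speed limits (rad/s): [2.79, 2.79, 3.14, 3.14, 3.14, 3.14].

INTERFACE

Orientations are given as [roll, pitch, yaw] about the fixed x, y, z axes, in that order (R = Rz(yaw) Ry(pitch) Rx(roll)).
In Python, from bench import robot, imaging gives the robot as it stands. The module is installed in compiled form; this text tells all that it offers.
- The arm moves only by the tool drive_tool, never from a script. Its argument "commands" is a list that holds one entry, the list of rows, each a list of 4 numbers: the shift along the tool's x, y, z as a fraction of full scale, then the turn about the tool's x as a fraction of full scale. A call has 1 to 20 rows; each row shifts and turns the commanded pose from where the row before left it, along the tool's axes as they then stand; what a row does not reach is not made up. Full scale, the value 1, is 0.25 m for a shift and 360 degrees for a turn. A row lasts 1/10 s, in which the tool goes at most 50 mm and 8.59 degrees, less where a joint would pass 70% of its speed; a pose out of reach is approached as far as the arm can. A call with a number of a shift or a turn outside -1 to 1 is refused whole. A call with a gripper value outside its range is refused whole. "grip" is the opening, from 0 (shut) to 1 (fully open), set as the call begins (left out, the last holds). The fingers move at their own pace and stop on an object; the grip force is fixed at half the most. Time passes only in rows, so rows that do not move let the fingers close. It gives the time, the measured TCP pose, the force and the opening at its end, in the units of the state.
- robot.get_obs(): the state, without advancing time (a new reading comes with each control period).
- imaging.snapshot(name): name is "scene" or "top" or "wrist"; returns a dict with "pixels" (384x512x3 uint8, red, green, blue), "z_map" (384x512 float32, m along the optical axis (not along the pixel's ray), 0 where there is no reading), "mtx" (3x3 intrinsics, pixels), "k1" (the pictures are not rectified: a ray, as slopes to the right and down, at radius r is drawn at 1 + k1 r^2 times it, then the intrinsics apply), "extrinsics" (4x4, takes a point from world to camera coordinates). Camera axes: x right, y up, looking along -z (the intrinsics and any distortion apply to the point x, -y, -z); pixel columns grow to the right and rows downward; lengths in m; the calibration is good to about 2 mm. A picture is of the moment at which its call begins.
- robot.close_job(): hands the job in, once; it reports no verdict.
The state is a dict: "time": time; "joint_positions": joint angles; "qvel": joint speeds; "joint_torque": joint torques, N m; "tool_pos": TCP position; "ee_rot": TCP orientation; "wrist_force": force on the tool from outside, world axes, zero at the start; "wrist_torque": the same for the moment, N m; "width": finger opening in m.
Only numpy, scipy, OpenCV 4.12 (cv2) and the standard library are available. Lean on these libraries where they do the work, as an engineer would, in place of code of your own. Each camera call takes 0.05 s, during which the arm holds its last target.

TASK

The pedal's aluminium base plate has only been dropped askew on the open enclosure in the vise. Centre it so that no edge hangs over and its step drops into the opening, then press it fully home past the earthing springs, flush with the rim all round, and let go. Keep a light hand, never bearing on it with more than about 20 newtons, and leave the other things on the bench as they are.

Things in the scene. Friction and masses are not known exactly. Their poses are not given: they have to be found in the camera images.
- enclosure: Open die-cast aluminium box of a guitar pedal, 118 mm long (its x), 66 mm wide (its y), 36 mm deep, walls 4 mm, opening 110 x 58 mm; clamped open side up by its short ends in a low vise fixed to the bench. Origin at the centre of its underside, z up. The jaws, 14 mm below the rim, stand at the short ends only; beside the long walls there is free room down to 16 mm above the bench.
- rim (a point): Centre of the enclosure's upper rim, 64 mm above the bench; axes as the enclosure's. Inside the opening, in the middle of each short wall, a 16 mm wide brass wire earthing spring slopes inward and down. The plate's step first stops on these two, flange about 3 mm above the rim; pressed in the middle with 6 to 13 N, right to the end, it snaps home and stays; short of that it springs back up.
- plate: The loose aluminium base plate (about 120 g): flange 118 x 66 x 3 mm, screw hole in each corner; under it, central, a solid step 108 x 56 x 6 mm that fits the opening with 1 mm play all round, either way round. Origin at the centre of the step's underside, x along its length, y across, z up; flange top 9 mm above it. At the start it lies with its step on the rim, askew and off-centre.
- flange (a point): Centre of the underside of the plate's flange, 6 mm above the plate's origin; it meets rim when the plate is home.
- vise: Low grey bench vise, fixed, base 196 x 84 x 16 mm with two feet 104 mm wide, clamping screw with a black knob to its -x side; total length 244 mm. Origin at the centre of its base on the bench; axes as the enclosure's, whose underside is 28 mm above it.
- pedal_a: Bystander: finished aluminium pedal, 112 x 60 x 31 mm, with two knobs and a foot switch. Origin at the centre of its underside.
- pedal_b: Bystander: finished aluminium pedal, 112 x 60 x 31 mm, with one knob and a foot switch. Origin at the centre of its underside.
- carton: Bystander: small cardboard box 55 x 75 x 42 mm. Origin at the centre of its underside.
- solder_reel: Bystander: reel of solder lying flat, 64 mm across, 34 mm high. Origin at the centre of its underside.
- screw_dish: Bystander: steel dish of screws, 60 mm across, 16 mm high. Origin at the centre of its underside.
- driver: Bystander: screwdriver lying on the bench, 150 mm long. Origin under its middle.
- flux_tin: Bystander: flat round tin, 46 mm across, 20 mm high. Origin at the centre of its underside.
Mind the look-alikes: they are no part of the job. What is meant by the plate is not blue or red, and is the larger of those in its own colour.

How it is judged:
By the outcome, as a careful person would: the job done as asked, in the order asked, and still so for the second after the job is handed in, with the robot touching nothing.
It also fails if it takes over 51 s, if anything falls off the work surface, if the arm or the gripper's body presses on something with over 40 N, if the wrist force passes 120 N, or if a joint passes its speed limit or range.

## Working session

There is one attempt and no reset: what is moved stays moved. The work goes in short steps, Python scripts to look and compute and a tool call to move; the robot and the scene stay as the last step left them, time stands still between calls to the robot, and variables do not carry over. Pictures are saved under pics/ and viewed, and the job is handed in when it is done.

Besides the shell and the picture viewer there is one more tool, called as a command line: name --argument value ..., lists and objects as JSON in quotes. drive_tool: Moves the arm, as the interface text tells. Shift numbers are shares of 0.25 m and turn numbers shares of 360 degrees, none past 1 either way. Its arguments: {"type":"object","properties":{"commands":{"type":"array","items":{"type":"array","items":{"type":"array","items":{"type":"number","minimum":-1,"maximum":1}}}},"grip":{"type":"number"}},"required":["commands"]}

```bash
mkdir -p pics
cat > h.py <<'E'
import numpy as np, cv2
from bench import robot, imaging
def snap(n):
    s=imaging.snapshot(n); np.savez(f'/tmp/{n}.npz',**{k:np.array(v) for k,v in s.items()}); return s
def load(n): return dict(np.load(f'/tmp/{n}.npz'))
def world(s,u,v,z=None):
    """pixels -> world using depth map"""
    u=np.atleast_1d(u).astype(float);v=np.atleast_1d(v).astype(float)
    K=s['mtx'];k1=float(s['k1'])
    xd=(u-K[0,2])/K[0,0];yd=(v-K[1,2])/K[1,1]
    x,y=xd.copy(),yd.copy()
    for _ in range(20):
        f=1+k1*(x*x+y*y); x=xd/f;y=yd/f
    E=s['extrinsics'];R=E[:3,:3];t=E[:3,3]
    d=np.stack([x,-y,-np.ones_like(x)],-1)
    if z is None:
        D=s['z_map'][np.round(v).astype(int),np.round(u).astype(int)]
        pc=d*D[:,None]; return (pc-t)@R
    c=-R.T@t; dw=d@R
    lam=(z-c[2])/dw[:,2]; return c+dw*lam[:,None]
def proj(s,P):
    P=np.atleast_2d(P);K=s['mtx'];E=s['extrinsics']
    c=P@E[:3,:3].T+E[:3,3]; x=c[:,0]/-c[:,2];y=-c[:,1]/-c[:,2]
    f=1+float(s['k1'])*(x*x+y*y)
    return np.stack([K[0,0]*x*f+K[0,2],K[1,1]*y*f+K[1,2]],-1)
def save(s,name,crop=None,sc=1):
    im=s['pixels'][:,:,::-1]
    if crop: im=im[crop[1]:crop[3],crop[0]:crop[2]]
    im=cv2.resize(im,None,fx=sc,fy=sc,interpolation=cv2.INTER_CUBIC); cv2.imwrite(f'pics/{name}.png',im)
E
python3 - <<'E'
from h import *
for n in ['scene','top','wrist']:
    s=snap(n); save(s,n+'0',sc=1.5); print(n,s['mtx'].tolist(),s['k1'],s['extrinsics'].round(3).tolist())
o=robot.get_obs(); print(o, robot.pinch_z)
E
```

```text
scene [[378.3648907230591, 0.0, 260.1542151733332], [0.0, 378.3648907230591, 190.5191683267611], [0.0, 0.0, 1.0]] 0.02516218019114376 [[0.483, 0.876, -0.002, -0.284], [-0.671, 0.371, 0.642, 0.374], [0.563, -0.309, 0.767, -1.208], [0.0, 0.0, 0.0, 1.0]]
top [[358.4611154218228, 0.0, 251.53288258169889], [0.0, 358.4611154218228, 193.63778501276857], [0.0, 0.0, 1.0]] -0.011018226741093434 [[-0.004, -1.0, -0.018, 0.027], [0.983, -0.007, 0.182, -0.625], [-0.182, -0.017, 0.983, -0.791], [0.0, 0.0, 0.0, 1.0]]
wrist [[302.71634922880173, 0.0, 256.46686188620237], [0.0, 302.71634922880173, 191.4325903109809], [0.0, 0.0, 1.0]] 0.012874694871924752 [[0.406, 0.914, -0.003, -0.55], [-0.88, 0.39, -0.272, 0.029], [-0.247, 0.113, 0.962, -0.392], [0.0, 0.0, 0.0, 1.0]]
{'time': 0.15, 'joint_positions': array([ 1.04888557e+00,  8.78033096e-02,  1.37189413e+00, -4.34922610e-06,
        1.68360655e+00, -1.03076831e-01]), 'qvel': array([ 0.00109363, -0.00233264, -0.00563946, -0.00039527,  0.00160452,
       -0.00164349]), 'joint_torque': array([ 1.32134144e-03, -3.40645444e+01, -3.02792609e+01,  7.18766707e-02,
        3.05671280e-02, -9.63164712e-05]), 'tool_pos': array([0.22346521, 0.50209543, 0.20456976]), 'ee_rot': array([-1.67134741,  1.56908499, -2.09018182]), 'wrist_force': array([-0.06668666, -0.6393882 ,  0.3819865 ]), 'wrist_torque': array([ 0.00261209,  0.01507296, -0.02137468]), 'width': 0.09411538113011837} 0.0188
```

View pics/scene0.png

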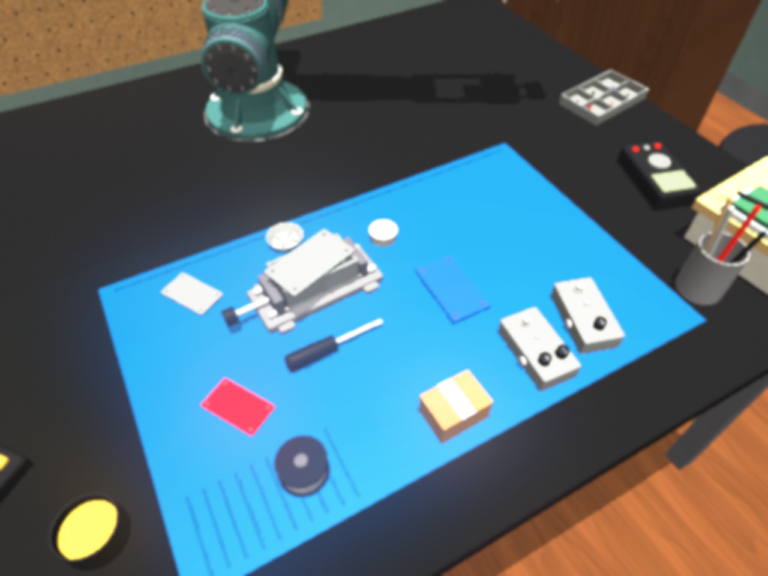

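View pics/top0.png

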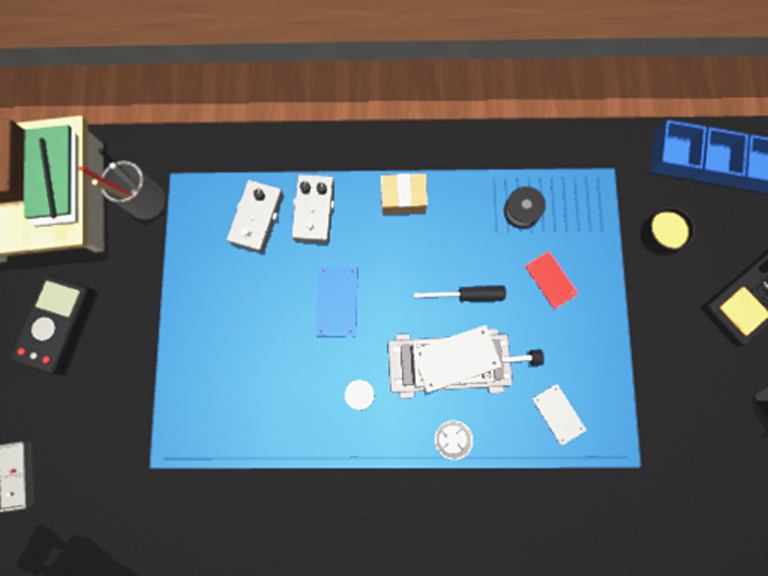

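View pics/wrist0.png

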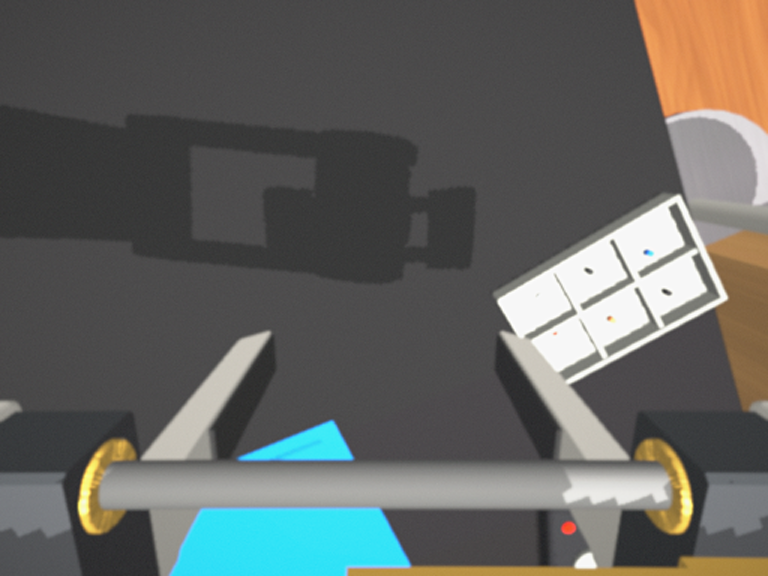

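Plate candidates in the top picture (768 wide view):
- Silver plate on the vise, about (458,358).
- Smaller silver plate, about (559,414).
- Blue plate (337,301) and red plate (551,279), both the wrong colour.

The one on the vise fits, since it is the larger silver one. I'll confirm it in an enlarged crop and measure it.

Run:
```python
from h import *
s=load('top'); save(s,'topcrop0',(245,205,405,305),5)
z=s['z_map']
vv,uu=np.mgrid[205:305,245:405]
P=world(s,uu.ravel(),vv.ravel()); 
H=P[:,2]
h,e=np.histogram(H,bins=np.arange(-0.01,0.1,0.003)); print(list(zip(e.round(3),h)))
s2=load('scene'); save(s2,'scenecrop0',(140,130,280,230),5)
```

```text
[(np.float64(-0.01), np.int64(0)), (np.float64(-0.007), np.int64(0)), (np.float64(-0.004), np.int64(92)), (np.float64(-0.001), np.int64(3849)), (np.float64(0.002), np.int64(6961)), (np.float64(0.005), np.int64(1138)), (np.float64(0.008), np.int64(524)), (np.float64(0.011), np.int64(193)), (np.float64(0.014), np.int64(308)), (np.float64(0.017), np.int64(449)), (np.float64(0.02), np.int64(80)), (np.float64(0.023), np.int64(23)), (np.float64(0.026), np.int64(43)), (np.float64(0.029), np.int64(85)), (np.float64(0.032), np.int64(71)), (np.float64(0.035), np.int64(21)), (np.float64(0.038), np.int64(40)), (np.float64(0.041), np.int64(19)), (np.float64(0.044), np.int64(4)), (np.float64(0.047), np.int64(31)), (np.float64(0.05), np.int64(222)), (np.float64(0.053), np.int64(93)), (np.float64(0.056), np.int64(27)), (np.float64(0.059), np.int64(10)), (np.float64(0.062), np.int64(34)), (np.float64(0.065), np.int64(86)), (np.float64(0.068), np.int64(19)), (np.float64(0.071), np.int64(374)), (np.float64(0.074), np.int64(1053)), (np.float64(0.077), np.int64(97)), (np.float64(0.08), np.int64(0)), (np.float64(0.083), np.int64(0)), (np.float64(0.086), np.int64(0)), (np.float64(0.089), np.int64(0)), (np.float64(0.092), np.int64(0)), (np.float64(0.095), np.int64(0))]
```

View pics/topcrop0.png

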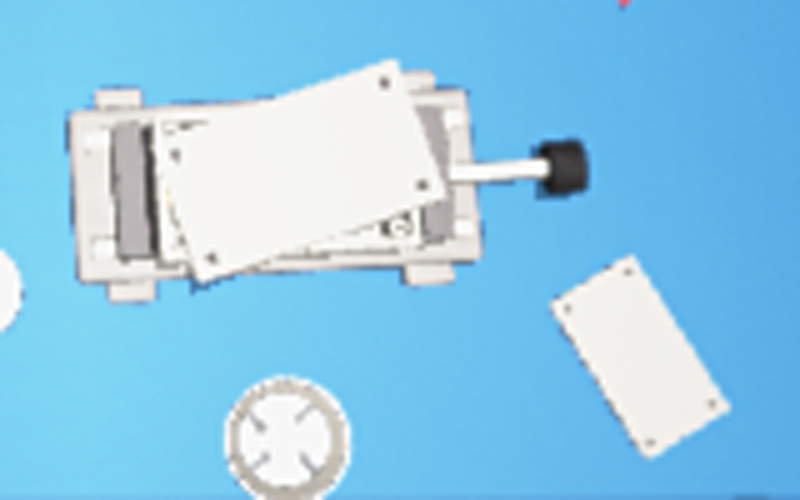

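View pics/scenecrop0.png

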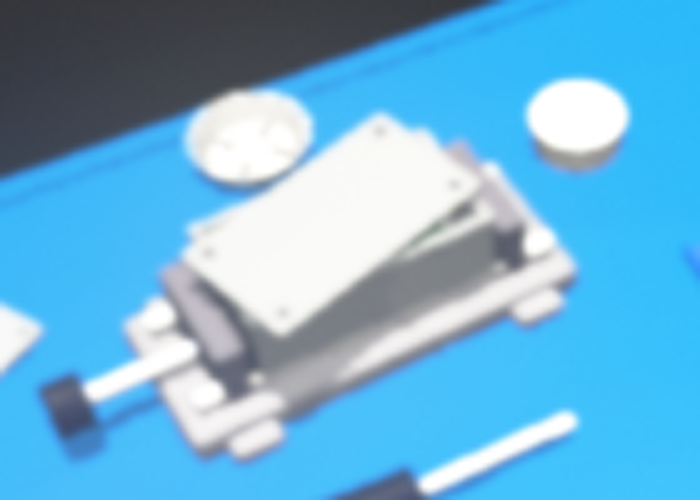

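```bash
cat >> h.py <<'E'
def tool():
    from scipy.spatial.transform import Rotation as Ro
    o=robot.get_obs(); return o, Ro.from_euler('xyz',o['ee_rot']).as_matrix()
E
python3 - <<'E'
from h import *
s=load('top')
c=np.array([(393,60),(447,192),(203,283),(158,150)])/5+[245,205]
P=world(s,c[:,0],c[:,1],0.073);print(P.round(4)); print('sides',np.linalg.norm(np.roll(P,-1,0)-P,axis=1))
print('centre',P.mean(0), 'yaw long', np.degrees(np.arctan2(*(P[1]-P[2])[[1,0]])))
# vise base: corners crop (72,112),(467,92),(482,262),(80,282) z=.016
c=np.array([(72,112),(467,92),(482,262),(80,282)])/5+[245,205]
V=world(s,c[:,0],c[:,1],0.016);print(V.round(4)); print('sides',np.linalg.norm(np.roll(V,-1,0)-V,axis=1),V.mean(0),[np.degrees(np.arctan2(*(V[a]-V[b])[[1,0]])) for a,b in((1,0),(2,3))])
o,R=tool(); print(R.round(3))
E
```

```text
[[ 0.5671 -0.1418  0.073 ]
 [ 0.507  -0.1637  0.073 ]
 [ 0.4671 -0.0528  0.073 ]
 [ 0.5266 -0.0336  0.073 ]]
sides [0.06394669 0.11789281 0.06254821 0.11549815]
centre [ 0.51694567 -0.09796633  0.073     ] yaw long -70.19525787277482
[[ 0.5492  0.0051  0.016 ]
 [ 0.5579 -0.1876  0.016 ]
 [ 0.4761 -0.191   0.016 ]
 [ 0.4675  0.0019  0.016 ]]
sides [0.19295929 0.08179271 0.19307853 0.08173213] [ 0.51266326 -0.09289816  0.016     ] [np.float64(-87.41910521350977), np.float64(-87.43725316619755)]
[[-0.001  0.407  0.914]
 [-0.001  0.914 -0.407]
 [-1.    -0.002 -0.   ]]
```

Run:
```python
from h import *
s=load('wrist');E=s['extrinsics'];R0=E[:3,:3]
c=-R0.T@E[:3,3]; o,R=tool()
print('cam in tool',(R.T@(c-o['tool_pos'])).round(4)); print('view dir tool',(R.T@(-R0[2])).round(3),'right',(R.T@R0[0]).round(3),'up',(R.T@R0[1]).round(3))
```

```text
cam in tool [-0.1794  0.001  -0.0794]
view dir tool [ 0.962 -0.001  0.272] right [ 0.001  1.    -0.001] up [ 0.272 -0.001 -0.962]
```

drive_tool --commands '[[[0,-0.05,0.06,0],[0,-0.095,0.113,0],[0,-0.095,0.113,0],[0,-0.095,0.113,0],[0,-0.095,0.113,0],[0,-0.095,0.113,0],[0,-0.095,0.113,0],[0.01,-0.095,0.113,0],[0.01,-0.095,0.113,0],[0.01,-0.095,0.113,0],[0.02,-0.095,0.113,0],[0.02,-0.095,0.113,0],[0.02,-0.095,0.113,0],[0.02,-0.095,0.113,0],[0.02,-0.095,0.113,0],[0.02,-0.095,0.113,0],[0.02,-0.095,0.113,0],[0.01,-0.095,0.113,0],[0,-0.045,0.053,0]]]' --grip 1

```text
time: 2.05
tool_pos: [0.5146, -0.0972, 0.1592]
ee_rot: [-2.8, 1.569, 3.061]
wrist_force: [-0.2, 0.7, 0.2]
width: 0.0938
```

drive_tool --commands '[[[0,0,0,0.0214],[0,0,0,0.0214],[0,0,0,0.0214],[0,0,0,0.0214],[0,0,0,0.0214],[0,0,0,0.0214],[0,0,0,0],[0,0,0,0]]]'

```text
time: 2.85
tool_pos: [0.5143, -0.0943, 0.1605]
ee_rot: [3.106, 1.57, 1.884]
wrist_force: [-1.1, 0.7, -0.4]
width: 0.0941
```

Run:
```python
from h import *
s=snap('wrist'); save(s,'wrist1',sc=1.5); o,R=tool(); print(o['time'],o['tool_pos'],R.round(3),o['wrist_force'])
save(s,'wrist1c',(170,90,340,300),3.5/1.25)
```

```text
2.9 [ 0.51426321 -0.09446059  0.16047188] [[-0.     0.94   0.341]
 [ 0.     0.341 -0.94 ]
 [-1.    -0.    -0.   ]] [ 0.09164133 -0.18181373 -0.44373657]
```

View pics/wrist1.png

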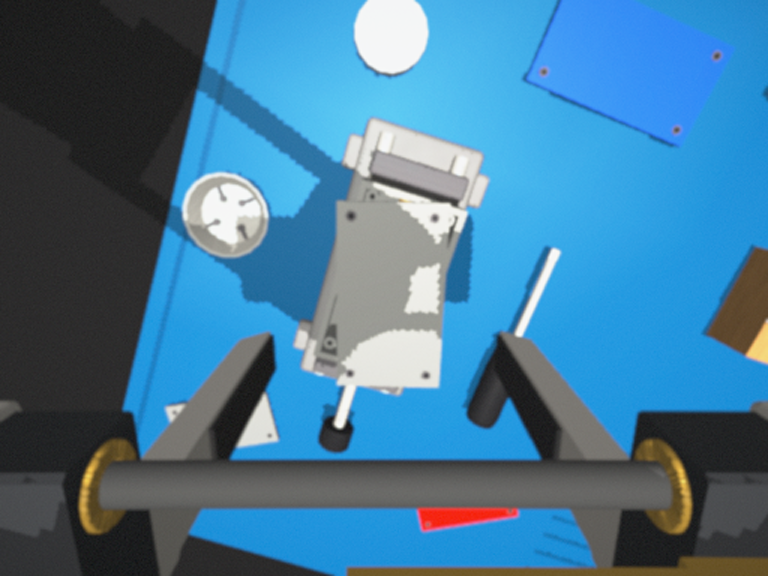

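```bash
cat >> h.py <<'E'
def rect(s,box,zlo,zhi,z=None):
    u0,v0,u1,v1=box
    vv,uu=np.mgrid[v0:v1,u0:u1]; P=world(s,uu.ravel(),vv.ravel())
    m=(P[:,2]>zlo)&(P[:,2]<zhi)
    mm=m.reshape(vv.shape).astype(np.uint8)
    n,l,st,_=cv2.connectedComponentsWithStats(mm); k=1+np.argmax(st[1:,4]); m=(l.ravel()==k)
    Q=P[m]; r=cv2.minAreaRect((Q[:,:2]*1000).astype(np.float32))
    return r,Q,(l==k)
E
python3 - <<'E'
from h import *
for n,box in (('wrist',(190,70,345,280)),('top',(245,205,345,275))):
    s=load(n)
    r,Q,m=rect(s,box,0.068,0.08); print(n,r,len(Q),np.median(Q[:,2]), Q[:,2].std())
    A=np.c_[Q[:,:2]-Q[:,:2].mean(0),np.ones(len(Q))]; print('plane',np.linalg.lstsq(A,Q[:,2],rcond=None)[0])
s=load('wrist');save(s,'wrist1c',(190,70,345,280),2.85)
E
```

```text
wrist ((518.870849609375, -96.08438110351562), (66.05924224853516, 118.61788177490234), 18.634849548339844) 8766 0.07329116132164679 0.0006590897145408529
plane [-9.57714985e-05 -9.91152095e-06  7.32906268e-02]
top ((518.3921508789062, -94.75025939941406), (65.78673553466797, 120.66126251220703), 18.01744842529297) 1533 0.07496003334969337 0.0014089566171926755
plane [-0.00220933 -0.0007198   0.07493036]
```

View pics/wrist1c.png

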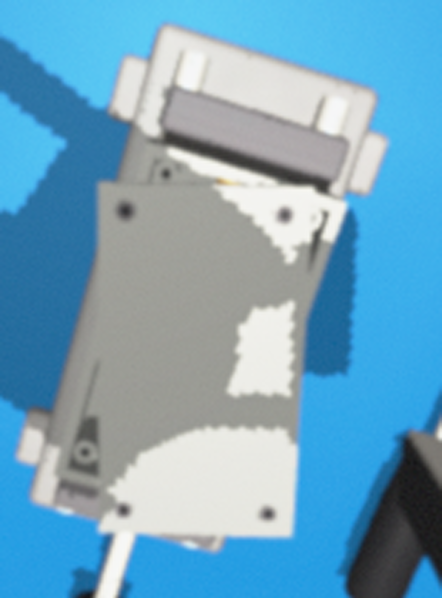

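Run:
```python
from h import *
s=load('wrist')
vv,uu=np.mgrid[70:280,180:345]; P=world(s,uu.ravel(),vv.ravel())
for yaw in (92,92.5,93):
  a=np.radians(yaw);ex=np.array([np.cos(a),np.sin(a)]);ey=np.array([-np.sin(a),np.cos(a)])
  print(yaw)
  for nm,lo,hi in(('base',.0125,.0195),('jaw',.046,.053),('rim',.061,.0665)):
    m=(P[:,2]>lo)&(P[:,2]<hi)
    im=m.reshape(vv.shape).astype(np.uint8)
    im=cv2.morphologyEx(im,cv2.MORPH_OPEN,np.ones((2,2),np.uint8)) ; m=im.ravel()>0
    Q=P[m][:,:2]-[0.5127,-.0929]
    x=Q@ex;y=Q@ey
    print(nm,m.sum(),np.percentile(x,[0,.5,99.5,100]).round(4),np.percentile(y,[0,.5,99.5,100]).round(4),np.median(P[m][:,2]))
```

```text
92
base 2406 [-0.1046 -0.0961  0.0983  0.0992] [-0.1125 -0.1035  0.0396  0.0399] 0.016270033347642685
jaw 1584 [-0.095  -0.0936  0.0788  0.0792] [-0.0416 -0.0387  0.0287  0.0291] 0.05022612932172081
rim 734 [-0.0661 -0.0654  0.0603  0.0748] [-0.049  -0.0486  0.0307  0.031 ] 0.06408141952835886
92.5
base 2406 [-0.1043 -0.0966  0.0981  0.0988] [-0.1124 -0.1031  0.0389  0.0393] 0.016270033347642685
jaw 1584 [-0.0949 -0.0939  0.0787  0.0789] [-0.0408 -0.0392  0.0281  0.0285] 0.05022612932172081
rim 734 [-0.0659 -0.0652  0.0601  0.075 ] [-0.0492 -0.0487  0.0303  0.0305] 0.06408141952835886
93
base 2406 [-0.1041 -0.0974  0.0981  0.0985] [-0.1122 -0.1025  0.0384  0.0387] 0.016270033347642685
jaw 1584 [-0.0947 -0.0941  0.0785  0.0787] [-0.04   -0.0394  0.0275  0.0279] 0.05022612932172081
rim 734 [-0.0656 -0.065   0.0599  0.0752] [-0.0494 -0.049   0.0298  0.03  ] 0.06408141952835886
```

Run:
```python
from h import *
s=load('wrist')
vv,uu=np.mgrid[70:280,180:345]; P=world(s,uu.ravel(),vv.ravel())
a=np.radians(92.5);ex=np.array([np.cos(a),np.sin(a)]);ey=np.array([-np.sin(a),np.cos(a)])
Q=(P[:,:2]-[0.5127,-.0929]);x=Q@ex*1000;y=Q@ey*1000;z=P[:,2]*1000
im=np.full((480,780,3),40,np.uint8)
for lo,hi,c in((13,19.5,(255,0,0)),(46,53,(0,255,0)),(61,66.5,(0,255,255)),(70,77,(0,0,255)),(20,45,(120,120,120)),(53,61,(160,160,160))):
  m=(z>lo)&(z<hi)
  for X,Y in zip(x[m],y[m]):
    cv2.circle(im,(int(390+3.5*X),int(240-3.5*Y)),2,c,-1)
for L,W in((118,66),(196,84)):
  cv2.rectangle(im,(int(390-3.5*L/2),int(240-3.5*W/2)),(int(390+3.5*L/2),int(240+3.5*W/2)),(255,255,255),1)
cv2.imwrite('pics/ortho1.png',im)
```

```text
(no output)
```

View pics/ortho1.png

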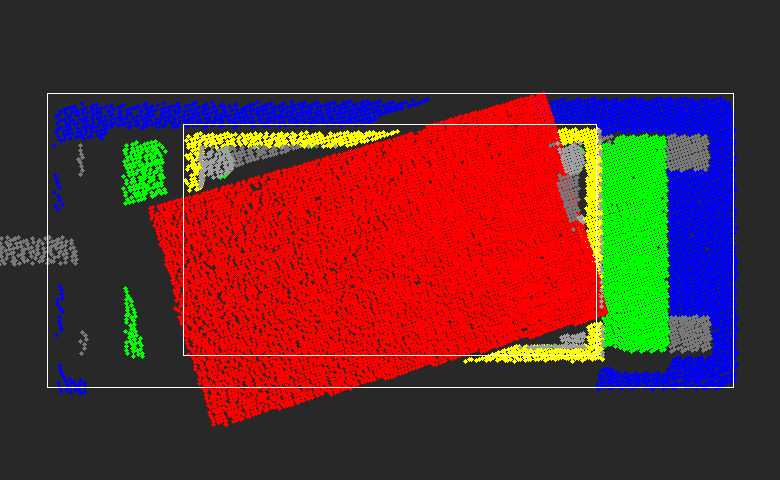

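```bash
cat >> h.py <<'E'
def encfit(s,box,zlo=.062,zhi=.0662,guess=(.5145,-.0922,92.5),excl=None):
    from scipy.optimize import minimize
    u0,v0,u1,v1=box; vv,uu=np.mgrid[v0:v1,u0:u1]; P=world(s,uu.ravel(),vv.ravel())
    m=(P[:,2]>zlo)&(P[:,2]<zhi); P=P[m]
    def loc(p,P=P):
        a=np.radians(p[2]*1.0); d=(P[:,:2]-p[:2])*1000
        return d@[np.cos(a),np.sin(a)], d@[-np.sin(a),np.cos(a)]
    x,y=loc(guess); k=(abs(x)<62)&(abs(y)<36)&((abs(x)>52)|(abs(y)>26)); P=P[k]
    def cost(q):
        p=np.array(guess)+np.array(q)*[1e-3,1e-3,1]
        x,y=loc(p,P); ax,ay=abs(x),abs(y)
        out=np.maximum(np.maximum(ax-59,ay-33),0)
        inn=np.maximum(np.minimum(55-ax,29-ay),0)
        return np.minimum(out**2,9).sum()+np.minimum(inn**2,9).sum()
    best=min((minimize(cost,[i,j,k],method='Nelder-Mead',options=dict(xatol=1e-3,fatol=1e-4)) for i in(-2,0,2) for j in(-2,0,2) for k in(0,)),key=lambda r:r.fun)
    return np.array(guess)+best.x*[1e-3,1e-3,1],best.fun/len(P),len(P)
E
python3 - <<'E'
from h import *
s=load('wrist')
print(encfit(s,(180,70,345,280)))
print(encfit(s,(180,70,345,280),.0605,.0675))
print(encfit(load('top'),(255,215,345,275),.060,.068))
E
```

```text
(array([ 5.14570519e-01, -9.14034317e-02,  9.31180104e+01]), np.float64(0.003459447773983737), 736)
(array([ 5.14567874e-01, -9.14897989e-02,  9.30819207e+01]), np.float64(0.01032242192662474), 761)
(array([ 5.14378028e-01, -9.12455797e-02,  9.36228045e+01]), np.float64(0.024089873724450275), 123)
```

The plate on the vise is confirmed: 66 × 118.6 mm, top at 73 mm, while the look-alike at (559,414) is smaller. In the wrist frame:
- **Plate:** (0.5189, -0.0961), long axis 108.6°.
- **Enclosure:** (0.5146, -0.0915), 93.1°.

Next I'll come down over its long edges.

drive_tool --commands '[[[0,0.0152,0.0124,0.0036],[0.06,0,0,0],[0.1,0,0,0],[0.1,0,0,0],[0.06,0,0,0],[0.03,0,0,0],[0.0,0,0,0],[0,0,0,0],[0,0,0,0]]]'

```text
time: 3.8
tool_pos: [0.5199, -0.0967, 0.0742]
ee_rot: [0.998, 1.568, -0.25]
wrist_force: [-0.9, 0.2, -1.0]
width: 0.0939
```

Run:
```python
from h import *
s=snap('wrist'); save(s,'wrist2',sc=1.5); o,R=tool(); print(o['time'],o['tool_pos'],np.degrees(np.arctan2(R[1,1],R[0,1])),o['wrist_force'])
```

```text
3.85 [ 0.51985132 -0.09674533  0.07421279] 18.48702845222771 [-0.08061128  0.14917668 -0.29250158]
```

View pics/wrist2.png

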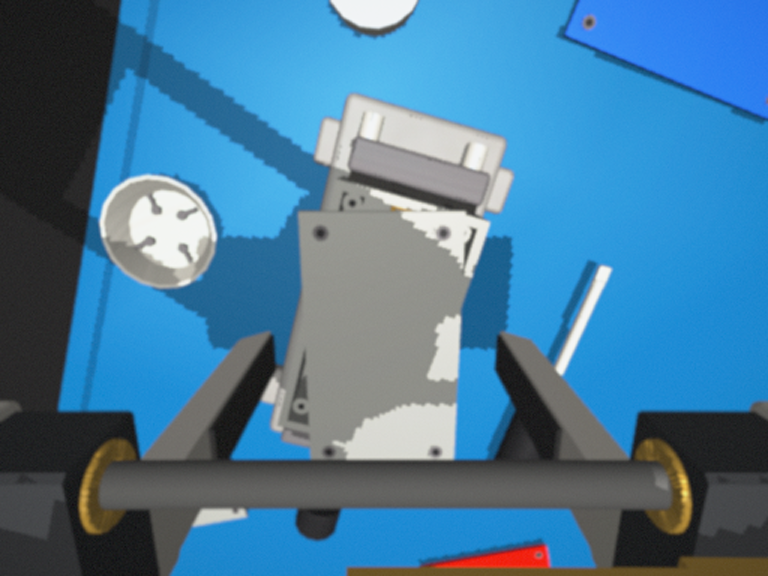

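drive_tool --commands '[[[0.012,0,0,0],[0.011,0,0,0],[0,0,0,0],[0,0,0,0]]]'

```text
time: 4.25
tool_pos: [0.5189, -0.0964, 0.067]
ee_rot: [-2.489, 1.57, 2.546]
wrist_force: [-0.5, -0.5, 0.1]
width: 0.0944
```

drive_tool --commands '[[[0,0,0,0],[0,0,0,0],[0,0,0,0],[0,0,0,0],[0,0,0,0],[0,0,0,0],[0,0,0,0],[0,0,0,0]]]' --grip 0.6

```text
time: 5.05
tool_pos: [0.519, -0.0965, 0.0673]
ee_rot: [2.522, 1.571, 1.274]
wrist_force: [-0.8, 0.0, 0.2]
width: 0.0649
```

Run:
```python
from h import *
s=snap('wrist'); save(s,'wrist3',sc=1.5); o,R=tool(); print(o['time'],o['tool_pos'],np.degrees(np.arctan2(R[1,1],R[0,1])),o['wrist_force'],o['width'])
r,Q,m=rect(s,(190,70,345,305),0.068,0.08); print(r,np.median(Q[:,2]))
print(encfit(s,(150,50,345,305)))
```

```text
5.1 [ 0.51903018 -0.09651118  0.06727238] 18.483327212678464 [-0.34220588  0.12940904  0.45785818] 0.0651409460075585
((519.1030883789062, -89.9494400024414), (84.65021514892578, 107.42869567871094), 17.98447608947754) 0.07328032621565317
(array([ 5.14337180e-01, -9.12334825e-02,  9.28159557e+01]), np.float64(0.004430862418165638), 1104)
```

View pics/wrist3.png

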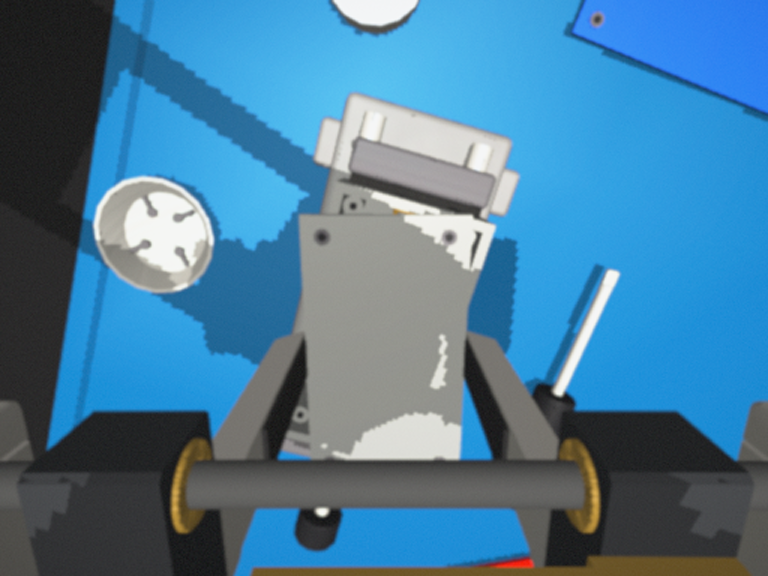

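drive_tool --commands '[[[-0.01,0,0,0],[-0.02,0,0,0],[-0.02,0,0,0],[0,0,0,0],[0,0,0,0],[0,0,0,0]]]'

```text
time: 5.7
tool_pos: [0.5189, -0.0964, 0.0796]
ee_rot: [-2.622, 1.571, 2.413]
wrist_force: [0.1, -0.2, -0.6]
width: 0.0649
```

Run:
```python
from h import *
s=snap('wrist'); save(s,'wrist4',sc=1.5); o,R=tool(); print(o['time'],o['tool_pos'],np.degrees(np.arctan2(R[1,1],R[0,1])),o['wrist_force'],o['width'])
r,Q,m=rect(s,(190,70,345,305),0.078,0.092); print(r,np.median(Q[:,2]))
A=np.c_[Q[:,:2]-Q[:,:2].mean(0),np.ones(len(Q))]; print('plane',np.linalg.lstsq(A,Q[:,2],rcond=None)[0])
print(encfit(s,(150,50,345,305)))
```

```text
5.75 [ 0.51885897 -0.09644645  0.07954   ] 18.48640208824176 [ 0.35905524  0.22807266 -1.07193956] 0.06512439877781329
((519.1597290039062, -89.89791107177734), (84.86336517333984, 107.529541015625), 18.151561737060547) 0.08560299585495938
plane [-0.00039005  0.0002115   0.08563095]
(array([ 5.14405158e-01, -9.13570088e-02,  9.28834597e+01]), np.float64(0.0024062675992473003), 898)
```

View pics/wrist4.png

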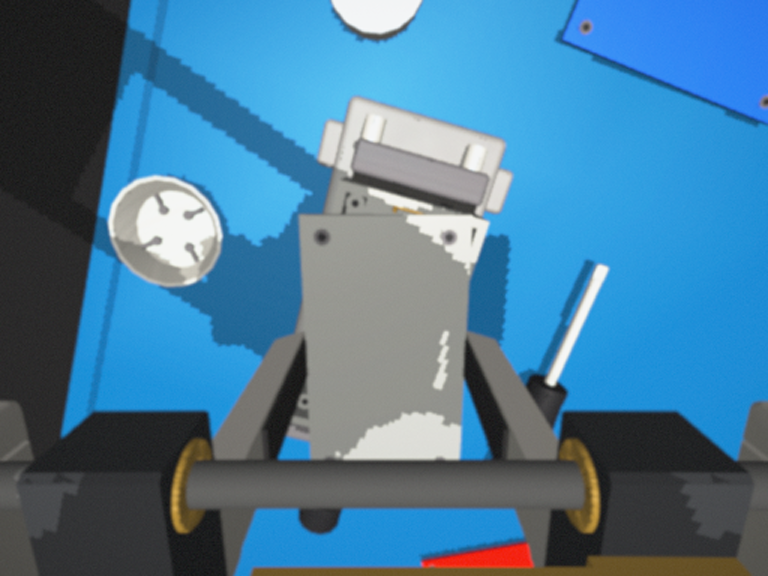

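```bash
cat >> h.py <<'E'
def held(s,zlo,zhi,yaw0,box=(190,70,345,305)):
    """plate pose from visible far end + sides"""
    r,Q,m=rect(s,box,zlo,zhi)
    from scipy.optimize import minimize
    mu=Q[:,:2].mean(0)
    def ext(yaw):
        a=np.radians(yaw);e=np.array([np.cos(a),np.sin(a)]);f=np.array([-np.sin(a),np.cos(a)])
        return (Q[:,:2]-mu)@e,(Q[:,:2]-mu)@f,e,f
    # side edges: choose points in far half only (in front of the fingers)
    best=None
    for yaw in np.arange(yaw0-3,yaw0+3,.1):
        x,y,e,f=ext(yaw); k=x>x.max()-.05
        xs=x[k];ys=y[k]
        bins=np.digitize(xs,np.linspace(xs.min(),xs.max()-.0015,25))
        lo=[ys[bins==b].min() for b in range(1,25)];hi=[ys[bins==b].max() for b in range(1,25)]
        c=np.std(lo)+np.std(hi)
        yb=np.digitize(ys,np.linspace(np.percentile(ys,1),np.percentile(ys,99),30)); fe=[xs[yb==b].max() for b in range(1,30)]
        c+=np.std(fe)
        if best is None or c<best[0]:
            best=(c,yaw,mu+e*(np.median(fe)-.059)+f*(np.median(lo)+np.median(hi))/2,np.median(hi)-np.median(lo))
    return best,np.median(Q[:,2])
E
python3 - <<'E'
from h import *
s=load('wrist')
print(held(s,.078,.092,108.5))
E
```

```text
((np.float64(0.002252748504861197), np.float64(109.29999999999978), array([ 0.51972359, -0.0954087 ]), np.float64(0.065693515223104)), np.float64(0.08560299585495938))
```

drive_tool --commands '[[[0,-0.0121,-0.023,0],[0,0,0,0.0145],[0,0,0,0.0145],[0,0,0,0.0145],[0,0,0,0],[0,0,0,0],[0,0,0,0]]]'

```text
time: 6.45
tool_pos: [0.5142, -0.0918, 0.0797]
ee_rot: [-2.561, 1.571, 2.202]
wrist_force: [-0.2, -0.7, -1.2]
width: 0.0651
```

Run:
```python
from h import *
s=snap('wrist'); save(s,'wrist5',sc=1.5); snap('scene');snap('top');o,R=tool(); print(o['time'],o['tool_pos'],np.degrees(np.arctan2(R[1,1],R[0,1])),o['wrist_force'],o['width'])
print(held(s,.078,.092,92.8))
t=load('top');save(t,'top5c',(245,205,405,305),5);save(load('scene'),'scene5c',(140,130,280,230),5)
```

```text
6.6 [ 0.51428115 -0.09196042  0.07970577] 2.859007750453011 [ 0.02288199  0.64565362 -0.77481972] 0.06482752229095026
((np.float64(0.0022863378714193714), np.float64(93.79999999999977), array([ 0.51508343, -0.09094569]), np.float64(0.0656867040246479)), np.float64(0.08567946304533006))
```

View pics/wrist5.png

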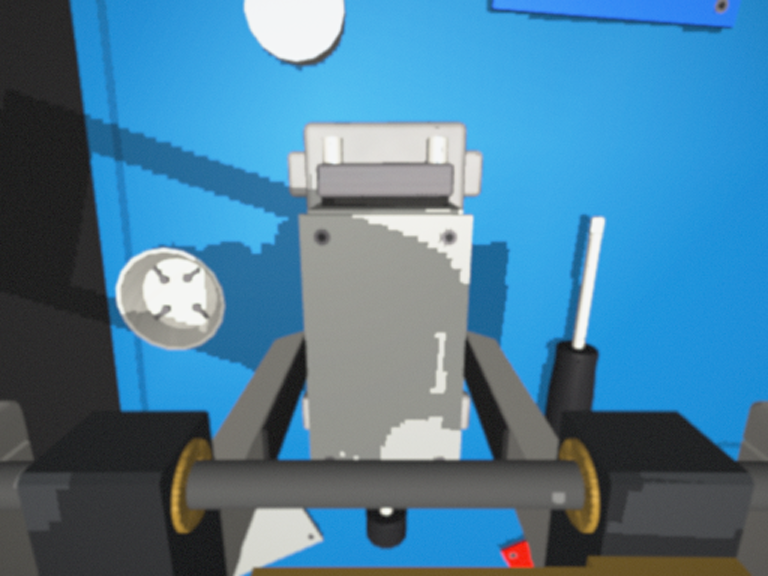

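View pics/scene5c.png

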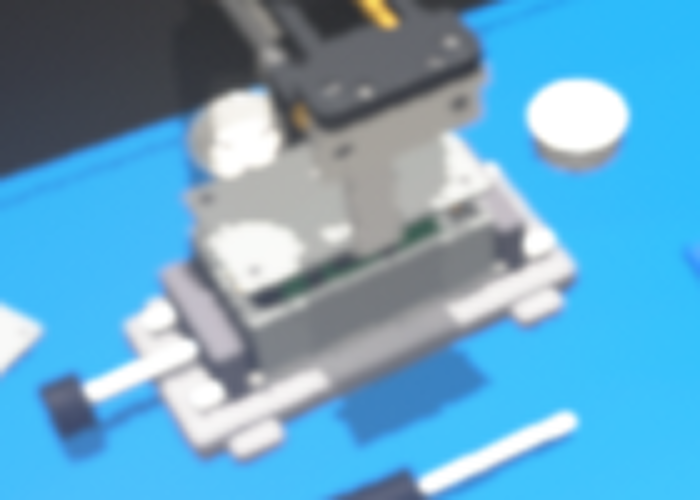

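Run:
```python
from h import *
s=load('wrist')
vv,uu=np.mgrid[60:305,170:345]; P=world(s,uu.ravel(),vv.ravel())
yaw=92.86;a=np.radians(yaw);ex=np.array([np.cos(a),np.sin(a)]);ey=np.array([-np.sin(a),np.cos(a)])
Q=(P[:,:2]-[0.5143,-.0915]);x=Q@ex*1000;y=Q@ey*1000;z=P[:,2]*1000
def prof(lo,hi,nm,xr):
    m=(z>lo)&(z<hi)&(abs(y)<50)&(x>xr[0])&(x<xr[1])
    X=x[m];Y=y[m]
    print(nm,m.sum(),'far end by y-bin',[round(X[(Y>b)&(Y<b+8)].max(),1) if ((Y>b)&(Y<b+8)).any() else None for b in range(-40,40,8)])
    print('  ymin by x',[(b,round(Y[(X>b)&(X<b+8)].min(),1),round(Y[(X>b)&(X<b+8)].max(),1)) for b in range(int(xr[0]),int(xr[1]),8) if ((X>b)&(X<b+8)).any()])
prof(78,92,'plate',(0,70)); prof(62,66.5,'rim',(30,70)); prof(47,53,'jaw',(50,90)); prof(13,19,'base',(70,110))
```

```text
plate 10887 far end by y-bin [np.float64(59.4), np.float64(59.4), np.float64(59.5), np.float64(59.5), np.float64(59.6), np.float64(59.5), np.float64(59.5), np.float64(59.6), np.float64(59.5), np.float64(59.4)]
  ymin by x [(0, np.float64(-32.9), np.float64(32.5)), (8, np.float64(-44.3), np.float64(43.7)), (16, np.float64(-33.4), np.float64(32.9)), (24, np.float64(-33.2), np.float64(32.7)), (32, np.float64(-33.3), np.float64(32.8)), (40, np.float64(-33.3), np.float64(32.8)), (48, np.float64(-33.3), np.float64(32.7)), (56, np.float64(-33.2), np.float64(32.7))]
rim 316 far end by y-bin [np.float64(59.3), np.float64(59.4), np.float64(59.2), np.float64(59.2), np.float64(58.9), np.float64(58.9), np.float64(58.9), np.float64(58.9), np.float64(58.9), np.float64(58.9)]
  ymin by x [(54, np.float64(-33.2), np.float64(32.7))]
jaw 2603 far end by y-bin [np.float64(59.2), np.float64(77.8), np.float64(77.8), np.float64(77.7), np.float64(77.7), np.float64(77.7), np.float64(77.7), np.float64(77.7), np.float64(77.7), np.float64(59.0)]
  ymin by x [(58, np.float64(-32.8), np.float64(32.5)), (66, np.float64(-31.0), np.float64(30.8)), (74, np.float64(-30.8), np.float64(30.4))]
base 2549 far end by y-bin [np.float64(97.2), np.float64(97.2), np.float64(97.2), np.float64(97.2), np.float64(97.2), np.float64(97.2), np.float64(97.2), np.float64(97.2), np.float64(97.2), np.float64(97.2)]
  ymin by x [(70, np.float64(-41.5), np.float64(41.1)), (78, np.float64(-41.0), np.float64(41.7)), (86, np.float64(-41.5), np.float64(41.7)), (94, np.float64(-40.1), np.float64(40.9))]
```

drive_tool --commands '[[[0.012,0,0.0016,0],[0.014,0,0,0],[0.012,0,0,0],[0.006,0,0,0],[0,0,0,0],[0,0,0,0]]]'

```text
time: 7.2
tool_pos: [0.5144, -0.0924, 0.0687]
ee_rot: [2.776, 1.571, 1.254]
wrist_force: [-0.5, -0.1, -1.4]
width: 0.065
```

drive_tool --commands '[[[0.004,0,0,0],[0.004,0,0,0],[0,0,0,0],[0,0,0,0]]]'

```text
time: 7.6
tool_pos: [0.5143, -0.0924, 0.0667]
ee_rot: [2.996, 1.571, 1.474]
wrist_force: [-0.3, 0.2, -0.8]
width: 0.0651
```

drive_tool --commands '[[[0.003,0,0,0],[0,0,0,0],[0.003,0,0,0],[0,0,0,0],[0,0,0,0]]]'

```text
time: 8.1
tool_pos: [0.5143, -0.0924, 0.0652]
ee_rot: [3.113, 1.571, 1.592]
wrist_force: [0.7, -0.3, -2.0]
width: 0.0649
```

Run:
```python
from h import *
s=snap('wrist'); save(s,'wrist6',sc=1.5);o,R=tool(); print(o['time'],o['tool_pos'],o['wrist_force'],o['width'])
r,Q,m=rect(s,(190,70,345,305),0.0685,0.08); print(np.median(Q[:,2]))
A=np.c_[Q[:,:2]-Q[:,:2].mean(0),np.ones(len(Q))]; print('plane',np.linalg.lstsq(A,Q[:,2],rcond=None)[0])
save(snap('scene'),'scene6c',(140,130,280,230),5)
```

```text
8.15 [ 0.5143468  -0.09240142  0.06522447] [-0.37567929 -0.16423556 -1.98767718] 0.06540856513367155
0.07120918767081608
plane [ 0.00012631 -0.00024571  0.07127442]
```

View pics/scene6c.png

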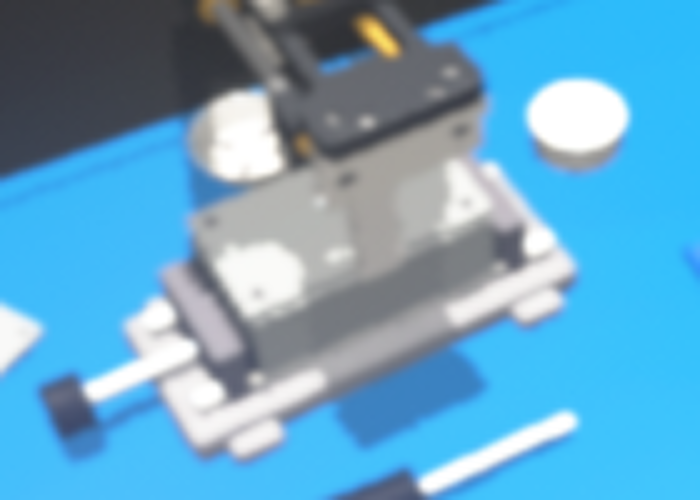

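The plate top reads 71.2 mm, below the 73 mm it would have lying on the rim, and there is no reaction force. So the step is in the opening. I'll release it there so that it rests on the springs.

drive_tool --commands '[[[0,0,0,0],[0,0,0,0],[0,0,0,0],[0,0,0,0],[-0.05,0,0,0],[-0.1,0,0,0],[-0.1,0,0,0],[-0.05,0,0,0],[0,0,0,0],[0,0,0,0]]]' --grip 0.9

```text
time: 9.2
tool_pos: [0.5141, -0.0923, 0.1399]
ee_rot: [-2.24, 1.57, 2.521]
wrist_force: [-0.2, 0.1, -0.1]
width: 0.0845
```

Run:
```python
from h import *
s=snap('wrist'); save(s,'wrist7',sc=1.5);o,R=tool(); print(o['time'],o['tool_pos'],o['wrist_force'],o['width'])
r,Q,m=rect(s,(190,70,345,290),0.0675,0.08); print(r,len(Q),np.median(Q[:,2]))
A=np.c_[Q[:,:2]-Q[:,:2].mean(0),np.ones(len(Q))]; print('plane',np.linalg.lstsq(A,Q[:,2],rcond=None)[0])
```

```text
9.25 [ 0.51366053 -0.09220418  0.13904032] [ 0.18000558  0.27997118 -0.89056719] 0.08478295861854003
((514.7113037109375, -91.61036682128906), (66.17000579833984, 118.23260498046875), 2.760838270187378) 9990 0.0697170066473122
plane [-0.00020711 -0.00108647  0.0697143 ]
```

View pics/wrist7.png

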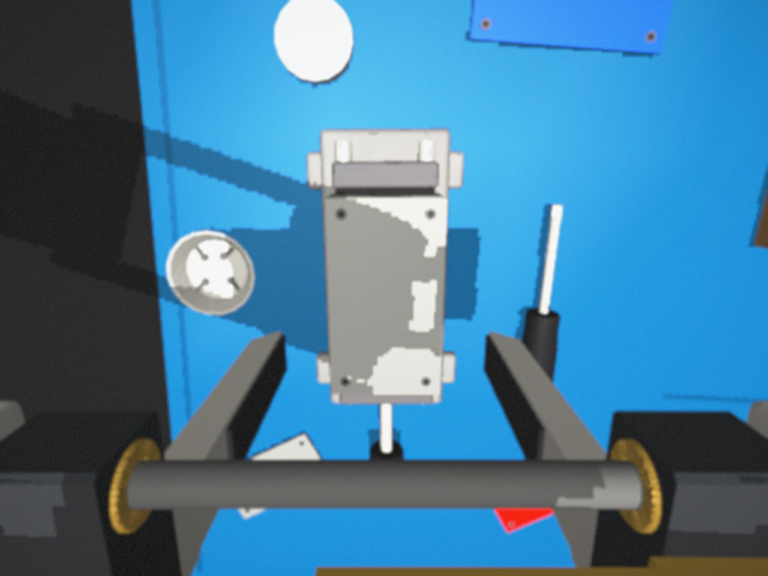

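The plate now rests level on the springs: top 69.7 mm against the expected 70, centre (0.5147, -0.0916) against enclosure (0.5144, -0.0913), yaw 92.8°. Next I'll shut the fingers, come down over the middle and press gently.

drive_tool --commands '[[[0,0.003,-0.0024,0],[0,0,0,0],[0,0,0,0],[0,0,0,0],[0.05,0,0,0],[0.08,0,0,0],[0.06,0,0,0],[0.03,0,0,0],[0.024,0,0,0],[0,0,0,0],[0,0,0,0],[0,0,0,0]]]' --grip 0

```text
time: 10.45
tool_pos: [0.5157, -0.0919, 0.0801]
ee_rot: [1.28, 1.569, -0.241]
wrist_force: [-0.2, 0.6, -0.2]
width: 0.0005
```

drive_tool --commands '[[[0.016,-0.002,0,0],[0.012,0,0,0],[0.004,0,0,0],[0,0,0,0],[0,0,0,0]]]'

```text
time: 10.95
tool_pos: [0.5146, -0.0918, 0.0712]
ee_rot: [2.783, 1.571, 1.261]
wrist_force: [0.2, -0.1, 0.3]
width: 0.0005
```

drive_tool --commands '[[[0.003,0,0,0],[0,0,0,0],[0.002,0,0,0],[0,0,0,0]]]'

```text
time: 11.35
tool_pos: [0.5145, -0.0918, 0.0699]
ee_rot: [-2.959, 1.571, 1.803]
wrist_force: [-0.5, 0.1, -0.4]
width: 0.0001
```

drive_tool --commands '[[[0.002,0,0,0],[0,0,0,0]]]'

```text
time: 11.55
tool_pos: [0.5146, -0.0918, 0.0696]
ee_rot: [1.577, 1.571, 0.055]
wrist_force: [0.3, 0.0, 1.1]
width: 0.0003
```

drive_tool --commands '[[[0.002,0,0,0],[0,0,0,0]]]'

```text
time: 11.75
tool_pos: [0.5147, -0.0918, 0.0693]
ee_rot: [1.36, 1.57, -0.161]
wrist_force: [-0.5, -0.2, 1.5]
width: 0.0005
```

drive_tool --commands '[[[0.002,0,0,0],[0,0,0,0]]]'

```text
time: 11.95
tool_pos: [0.5149, -0.0919, 0.069]
ee_rot: [1.283, 1.57, -0.239]
wrist_force: [-1.8, -0.2, 3.2]
width: 0.0006
```

drive_tool --commands '[[[0.002,0,0,0],[0,0,0,0]]]'

```text
time: 12.15
tool_pos: [0.515, -0.0919, 0.0685]
ee_rot: [1.279, 1.57, -0.243]
wrist_force: [-0.8, -0.1, 3.7]
width: 0.0002
```

drive_tool --commands '[[[0.002,0,0,0],[0,0,0,0]]]'

```text
time: 12.35
tool_pos: [0.5151, -0.0919, 0.068]
ee_rot: [1.389, 1.569, -0.133]
wrist_force: [0.3, -0.2, 5.4]
width: 0.0005
```

drive_tool --commands '[[[0.002,0,0,0],[0,0,0,0]]]'

```text
time: 12.55
tool_pos: [0.5151, -0.0919, 0.0676]
ee_rot: [1.347, 1.569, -0.174]
wrist_force: [-0.1, -0.1, 4.0]
width: 0.0007
```

drive_tool --commands '[[[0.002,0,0,0],[0,0,0,0]]]'

```text
time: 12.75
tool_pos: [0.5151, -0.0919, 0.0673]
ee_rot: [1.34, 1.569, -0.182]
wrist_force: [0.2, 0.1, 5.3]
width: 0.0002
```

drive_tool --commands '[[[0.002,0,0,0],[0,0,0,0]]]'

```text
time: 12.95
tool_pos: [0.5152, -0.0919, 0.0673]
ee_rot: [1.316, 1.569, -0.205]
wrist_force: [-1.7, 0.9, 9.0]
width: 0.0002
```

drive_tool --commands '[[[0.001,0,0,0],[0,0,0,0]]]'

```text
time: 13.15
tool_pos: [0.5152, -0.0919, 0.0673]
ee_rot: [1.302, 1.569, -0.219]
wrist_force: [-1.9, 1.1, 9.4]
width: 0.0003
```

drive_tool --commands '[[[0,0,0,0],[0,0,0,0]]]'

```text
time: 13.35
tool_pos: [0.5152, -0.0919, 0.0672]
ee_rot: [1.297, 1.569, -0.224]
wrist_force: [-1.5, 0.5, 9.5]
width: 0.0006
```

Run:
```python
from h import *
for i in range(3):
  s=snap('wrist');o,R=tool(); print(o['time'],o['tool_pos'],o['wrist_force'])
save(s,'wrist8',sc=1.5)
r,Q,m=rect(s,(150,50,345,305),0.0655,0.08); print(r,len(Q),np.median(Q[:,2]))
A=np.c_[Q[:,:2]-Q[:,:2].mean(0),np.ones(len(Q))]; print('plane',np.linalg.lstsq(A,Q[:,2],rcond=None)[0])
```

```text
13.4 [ 0.51514415 -0.091905    0.06724067] [-2.48718123  0.84356104  9.07999222]
13.45 [ 0.51515836 -0.09191302  0.06722697] [-0.95406167  0.30740715  9.91370816]
13.5 [ 0.51517692 -0.09189215  0.0672438 ] [-2.4369962  -0.78390446  9.35592084]
((514.4779052734375, -76.21710968017578), (66.29581451416016, 87.54511260986328), 2.765566110610962) 11522 0.06730154473766131
plane [-0.00081632 -0.00434298  0.06743724]
```

View pics/wrist8.png

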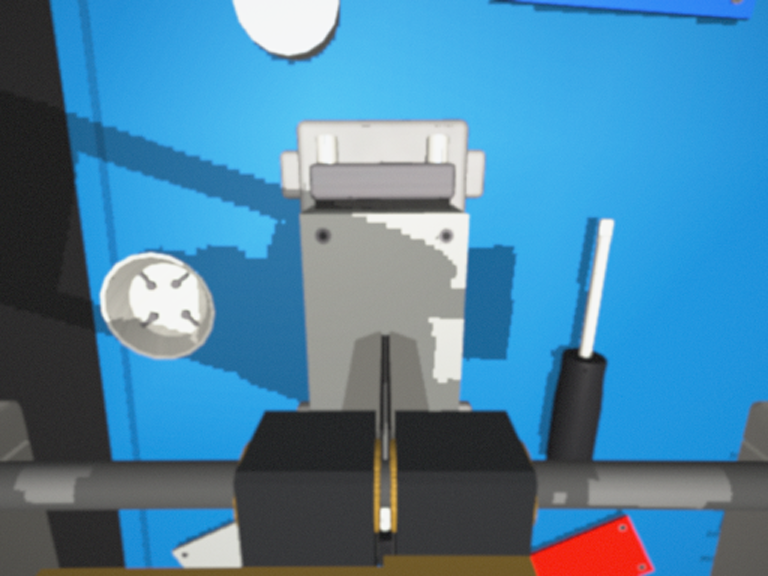

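drive_tool --commands '[[[0.0015,0,0,0],[0,0,0,0],[0,0,0,0]]]'

```text
time: 13.8
tool_pos: [0.5152, -0.0919, 0.0672]
ee_rot: [1.281, 1.569, -0.241]
wrist_force: [-1.0, 0.7, 10.8]
width: 0.0005
```

drive_tool --commands '[[[0.0015,0,0,0],[0,0,0,0],[0,0,0,0]]]'

```text
time: 14.1
tool_pos: [0.5152, -0.0919, 0.0672]
ee_rot: [1.267, 1.569, -0.254]
wrist_force: [-2.7, 0.4, 11.3]
width: 0.0004
```

drive_tool --commands '[[[-0.01,0,0,0],[-0.05,0,0,0],[-0.1,0,0,0],[-0.15,0,0,0],[-0.1,0,0,0],[0,0,0,0],[0,0,0,0],[0,0,0,0]]]'

```text
time: 14.9
tool_pos: [0.5134, -0.0915, 0.1653]
ee_rot: [-1.931, 1.567, 2.831]
wrist_force: [-0.3, 0.1, -0.2]
width: 0.001
```

Run:
```python
from h import *
s=snap('wrist');o,R=tool(); print(o['time'],o['tool_pos'],o['wrist_force'])
save(s,'wrist9',sc=1.5); save(s,'wrist9c',(190,80,330,290),2.8)
save(snap('scene'),'scene9c',(140,130,280,230),5)
r,Q,m=rect(s,(190,90,330,290),0.0655,0.08); print(r,len(Q),np.median(Q[:,2]))
A=np.c_[Q[:,:2]-Q[:,:2].mean(0),np.ones(len(Q))]; print('plane',np.linalg.lstsq(A,Q[:,2],rcond=None)[0])
C=np.array([.5145,-.0914])
for sx in(-1,1):
  for sy in(-1,1):
    k=(np.sign(Q[:,0]-C[0])==sx)&(np.sign(Q[:,1]-C[1])==sy)&(abs(Q[:,1]-C[1])>.04); print(sx,sy,np.median(Q[k,2]))
```

```text
14.95 [ 0.5133741  -0.09144193  0.16512503] [0.26908853 0.41499173 0.33596342]
((515.138671875, -91.37625122070312), (66.11991882324219, 118.28375244140625), 2.818618059158325) 7023 0.06732391705497393
plane [-4.00657466e-04 -8.94437575e-05  6.73171658e-02]
-1 -1 0.06729995817878219
-1 1 0.06732255344081925
1 -1 0.06740779974527797
1 1 0.06735039948249032
```

View pics/wrist9.png

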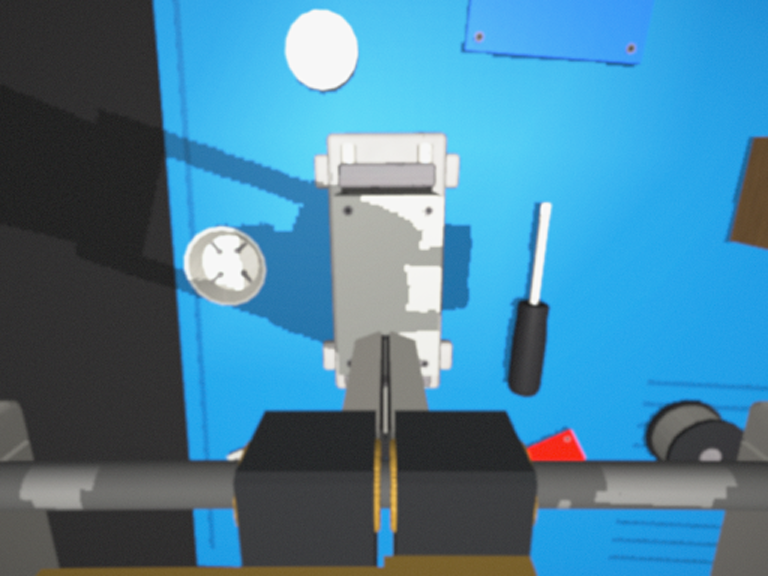

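View pics/scene9c.png

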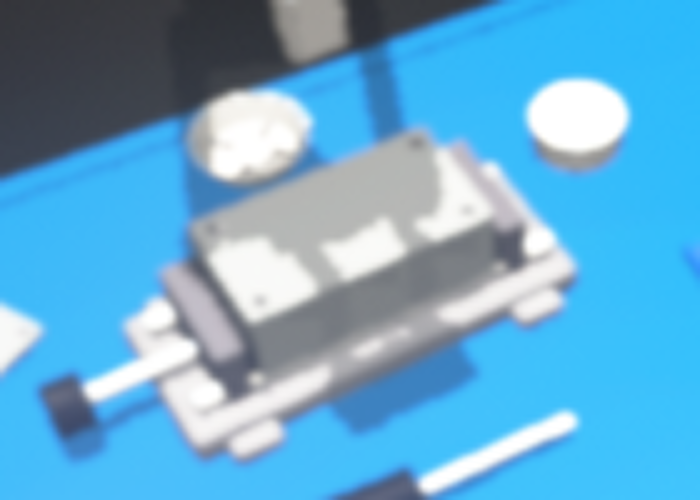

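Run:
```python
from h import *
s=snap('wrist')
vv,uu=np.mgrid[70:300,180:345]; P=world(s,uu.ravel(),vv.ravel())
yaw=92.8;a=np.radians(yaw);ex=np.array([np.cos(a),np.sin(a)]);ey=np.array([-np.sin(a),np.cos(a)])
Q=(P[:,:2]-[0.515,-.0914]);x=Q@ex*1000;y=Q@ey*1000;z=P[:,2]*1000
def prof(lo,hi,nm,xr,st=10):
    m=(z>lo)&(z<hi)&(abs(y)<50)&(x>xr[0])&(x<xr[1]); X=x[m];Y=y[m]
    print(nm,m.sum(),'x',X.min().round(1),X.max().round(1)); 
    print('  y',[(b,round(Y[(X>b)&(X<b+st)].min(),1),round(Y[(X>b)&(X<b+st)].max(),1)) for b in range(int(xr[0]),int(xr[1]),st) if ((X>b)&(X<b+st)).any()])
prof(65.8,70,'plate',(-70,70)); prof(47,53,'jaw',(50,90),5); prof(13,19,'base',(60,110),10);prof(62,65.2,'rimlevel',(-70,70))
```

```text
plate 6959 x -59.1 58.5
  y [(-60, np.float64(-33.2), np.float64(32.3)), (-50, np.float64(-32.9), np.float64(32.8)), (-40, np.float64(-32.6), np.float64(32.8)), (-30, np.float64(-33.2), np.float64(32.5)), (-20, np.float64(-33.0), np.float64(32.2)), (-10, np.float64(-32.7), np.float64(32.8)), (0, np.float64(-33.1), np.float64(32.6)), (10, np.float64(-33.0), np.float64(32.4)), (20, np.float64(-32.7), np.float64(32.8)), (30, np.float64(-33.2), np.float64(32.7)), (40, np.float64(-32.9), np.float64(32.3)), (50, np.float64(-33.1), np.float64(32.7))]
jaw 1348 x 58.8 77.4
  y [(55, np.float64(-31.0), np.float64(32.9)), (60, np.float64(-29.2), np.float64(30.9)), (65, np.float64(-30.2), np.float64(31.7)), (70, np.float64(-30.2), np.float64(31.6)), (75, np.float64(-29.9), np.float64(31.6))]
base 1560 x 60.4 97.0
  y [(60, np.float64(-40.2), np.float64(42.0)), (70, np.float64(-39.8), np.float64(42.6)), (80, np.float64(-40.7), np.float64(42.4)), (90, np.float64(-40.4), np.float64(41.9))]
rimlevel 93 x -30.1 59.1
  y [(-40, np.float64(-8.8), np.float64(-8.8)), (-20, np.float64(33.2), np.float64(33.4)), (-10, np.float64(33.2), np.float64(33.2)), (10, np.float64(33.3), np.float64(33.6)), (20, np.float64(2.1), np.float64(33.3)), (30, np.float64(9.5), np.float64(28.2)), (40, np.float64(5.8), np.float64(33.7)), (50, np.float64(-31.5), np.float64(33.5))]
```

View pics/wrist9c.png

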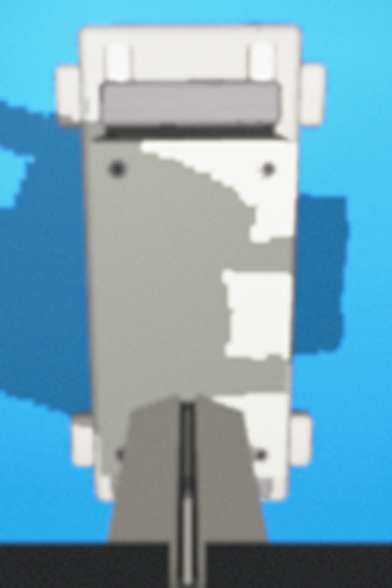

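The plate is home: top at 67.3 mm at all four corners, and it stayed down after I let go. While I pressed, though, it slid sideways in its play by about 0.8 mm, so one long edge now overhangs slightly towards +x. I'll trim it flush with one open finger's pad drawn gently against that long wall. The wall itself stops the motion.

drive_tool --commands '[[[0,0.004,0,0],[0,0,0,0],[0,0,0,0],[0,0,0,0],[0,0,0,0],[0,0,0,0],[0,0,0,0],[0,0,0,0]]]' --grip 1

```text
time: 15.85
tool_pos: [0.5155, -0.0917, 0.1675]
ee_rot: [2.297, 1.571, 0.775]
wrist_force: [0.6, -1.0, -0.6]
width: 0.0612
```

Run:
```python
from h import *
s=snap('wrist');o,R=tool(); print(o['time'],o['tool_pos'],o['wrist_force'],o['width'])
save(s,'wrist10',sc=1.5)
vv,uu=np.mgrid[70:300,180:345]; P=world(s,uu.ravel(),vv.ravel())
yaw=92.8;a=np.radians(yaw);ex=np.array([np.cos(a),np.sin(a)]);ey=np.array([-np.sin(a),np.cos(a)])
Q=(P[:,:2]-[0.515,-.0914]);x=Q@ex*1000;y=Q@ey*1000;z=P[:,2]*1000
for lo,hi,nm,x0,x1 in((65.8,70,'plate',-55,55),(47,53,'jaw',62,76),(13,19,'base',62,95)):
    m=(z>lo)&(z<hi)&(abs(y)<50)&(x>x0)&(x<x1);X=x[m];Y=y[m]
    b=np.arange(x0,x1-3,4); L=[Y[(X>k)&(X<k+4)].min() for k in b];H=[Y[(X>k)&(X<k+4)].max() for k in b]
    print(nm,np.median(L).round(2),np.median(H).round(2),'mid',((np.median(L)+np.median(H))/2).round(2))
```

```text
15.9 [ 0.51555517 -0.09175353  0.16751998] [ 0.12127492 -0.22433811 -1.50563481] 0.06515571474578177
plate -32.79 32.56 mid -0.11
jaw -30.22 31.13 mid 0.46
base -40.49 42.16 mid 0.84
```

View pics/wrist10.png

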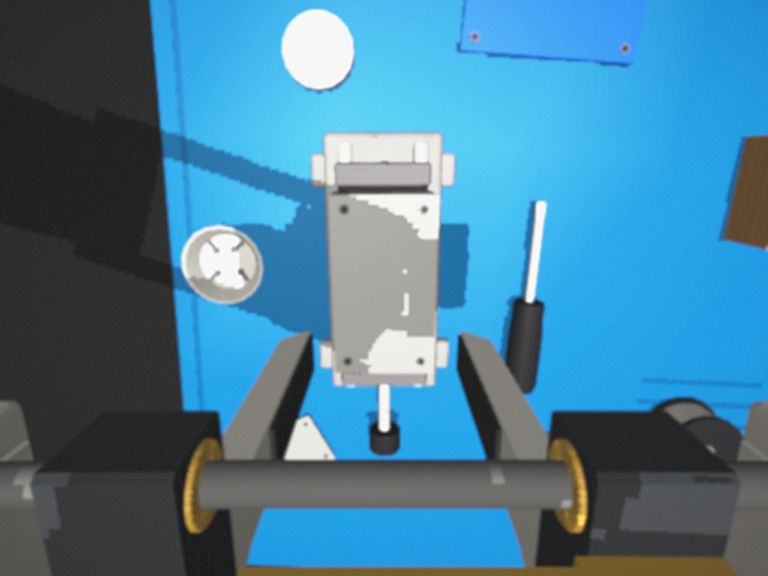

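drive_tool --commands '[[[0,0,0,0],[0,0,0,0],[0,0,0,0],[0,0,0,0],[0,0,0,0],[0,0,0,0],[0.1,0,0,0],[0.12,0,0,0],[0.1,0,0,0],[0.07,0,0,0],[0.04,0,0,0],[0,0,0,0],[0,0,0,0],[0,0,0,0]]]'

```text
time: 17.3
tool_pos: [0.5166, -0.092, 0.0615]
ee_rot: [1.27, 1.568, -0.251]
wrist_force: [-0.5, -1.3, -0.4]
width: 0.0944
```

drive_tool --commands '[[[0,-0.02,0,0],[0,-0.02,0,0],[0,-0.008,0,0],[0,0,0,0],[0,0,0,0]]]'

```text
time: 17.8
tool_pos: [0.5036, -0.0924, 0.0601]
ee_rot: [1.512, 1.57, -0.01]
wrist_force: [0.1, -0.7, -0.3]
width: 0.094
```

drive_tool --commands '[[[0,-0.004,0,0],[0,-0.003,0,0],[0,0,0,0]]]'

```text
time: 18.1
tool_pos: [0.5017, -0.0924, 0.0599]
ee_rot: [-2.354, 1.571, 2.408]
wrist_force: [-0.5, 0.4, -0.6]
width: 0.0939
```

drive_tool --commands '[[[0,-0.002,0,0],[0,0,0,0]]]'

```text
time: 18.3
tool_pos: [0.5013, -0.0924, 0.0599]
ee_rot: [-2.993, 1.571, 1.768]
wrist_force: [-1.3, -0.3, 0.7]
width: 0.094
```

drive_tool --commands '[[[0,-0.002,0,0],[0,0,0,0]]]'

```text
time: 18.5
tool_pos: [0.5009, -0.0925, 0.06]
ee_rot: [2.008, 1.571, 0.487]
wrist_force: [0.1, -0.6, -0.4]
width: 0.0944
```

drive_tool --commands '[[[0,-0.0015,0,0],[0,0,0,0]]]'

```text
time: 18.7
tool_pos: [0.5007, -0.0924, 0.06]
ee_rot: [1.688, 1.57, 0.167]
wrist_force: [1.3, 0.1, 0.2]
width: 0.0938
```

drive_tool --commands '[[[0,-0.0015,0,0],[0,0,0,0]]]'

```text
time: 18.9
tool_pos: [0.5004, -0.0925, 0.0601]
ee_rot: [1.661, 1.57, 0.14]
wrist_force: [1.1, 0.2, -0.4]
width: 0.0943
```

drive_tool --commands '[[[0,-0.0015,0,0],[0,0,0,0]]]'

```text
time: 19.1
tool_pos: [0.5003, -0.0925, 0.0601]
ee_rot: [1.587, 1.569, 0.066]
wrist_force: [3.4, 1.1, -0.4]
width: 0.0942
```

drive_tool --commands '[[[0,-0.0015,0,0],[0,0,0,0]]]'

```text
time: 19.3
tool_pos: [0.5003, -0.0925, 0.0601]
ee_rot: [1.56, 1.569, 0.039]
wrist_force: [5.4, 0.7, -2.0]
width: 0.0942
```

drive_tool --commands '[[[0,-0.0015,0,0],[0,0,0,0]]]'

```text
time: 19.5
tool_pos: [0.5002, -0.0925, 0.0601]
ee_rot: [1.568, 1.568, 0.047]
wrist_force: [7.1, 1.1, -3.1]
width: 0.0942
```

```bash
cat >> h.py <<'E'
def off(s):
    vv,uu=np.mgrid[50:300,150:380]; P=world(s,uu.ravel(),vv.ravel())
    a=np.radians(92.8);ex=np.array([np.cos(a),np.sin(a)]);ey=np.array([-np.sin(a),np.cos(a)])
    Q=(P[:,:2]-[0.515,-.0914]);x=Q@ex*1000;y=Q@ey*1000;z=P[:,2]*1000
    for lo,hi,nm,x0,x1 in((65.8,70,'plate',20,55),(47,53,'jaw',62,76),(13,19,'base',62,95)):
        m=(z>lo)&(z<hi)&(abs(y)<45)&(x>x0)&(x<x1);X=x[m];Y=y[m]
        b=np.arange(x0,x1-3,4); L=[Y[(X>k)&(X<k+4)].min() for k in b];H=[Y[(X>k)&(X<k+4)].max() for k in b]
        print(nm,np.median(L).round(2),np.median(H).round(2),'mid',((np.median(L)+np.median(H))/2).round(2),'z',np.median(z[m]).round(2))
E
python3 - <<'E'
from h import *
s=snap('wrist');o,R=tool(); print(o['time'],o['tool_pos'],o['wrist_force'],o['width']); off(s); save(s,'wrist11',sc=1.5)
E
```

```text
19.55 [ 0.50022129 -0.09247798  0.06007517] [ 6.22460619 -0.33829801 -4.04319539] 0.09400096478143499
plate -32.53 33.28 mid 0.37 z 67.3
jaw -30.01 31.47 mid 0.73 z 50.21
base -40.62 42.33 mid 0.85 z 16.19
```

View pics/wrist11.png

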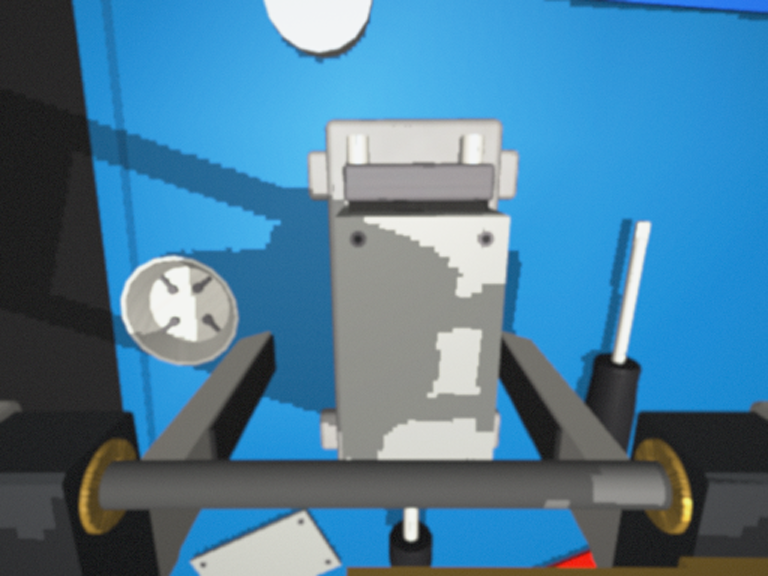

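The plate has moved back to within roughly 0.3 mm, is still at 67.3 mm, and the pad has stopped against the wall. I'll back off and retreat.

drive_tool --commands '[[[0,0.02,0,0],[0,0.04,0,0],[-0.06,0,0,0],[-0.15,0,0,0],[-0.15,0,0,0],[-0.05,0,0,0],[0,0,0,0],[0,0,0,0],[0,0,0,0]]]'

```text
time: 20.45
tool_pos: [0.5126, -0.0915, 0.1598]
ee_rot: [-1.9, 1.566, 2.861]
wrist_force: [-0.8, 0.2, -0.4]
width: 0.094
```

Run:
```python
from h import *
s=snap('wrist');o,R=tool(); print(o['time'],o['tool_pos'],o['wrist_force'],o['width']); off(s); save(s,'wrist12',sc=1.5)
r,Q,m=rect(s,(180,80,340,290),0.0655,0.08); print(r,np.median(Q[:,2]))
for sx in(-1,1):
  for sy in(-1,1):
    k=(np.sign(Q[:,0]-.5145)==sx)&(np.sign(Q[:,1]+.0914)==sy)&(abs(Q[:,1]+.0914)>.04); print(sx,sy,np.median(Q[k,2]).round(4))
t=snap('top'); save(t,'top12',sc=1.5); save(snap('scene'),'scene12c',(140,130,280,230),5)
```

```text
20.5 [ 0.51269086 -0.09148492  0.15993102] [-0.17705147  1.13091611 -0.06865546] 0.09419748868391731
plate -32.15 33.19 mid 0.52 z 67.31
jaw -29.58 31.04 mid 0.73 z 50.22
base -40.36 42.19 mid 0.92 z 16.2
((514.5421752929688, -91.653076171875), (66.20557403564453, 118.45691680908203), 2.7992453575134277) 0.06731421438051542
-1 -1 0.0674
-1 1 0.0673
1 -1 0.0673
1 1 0.0673
```

View pics/wrist12.png

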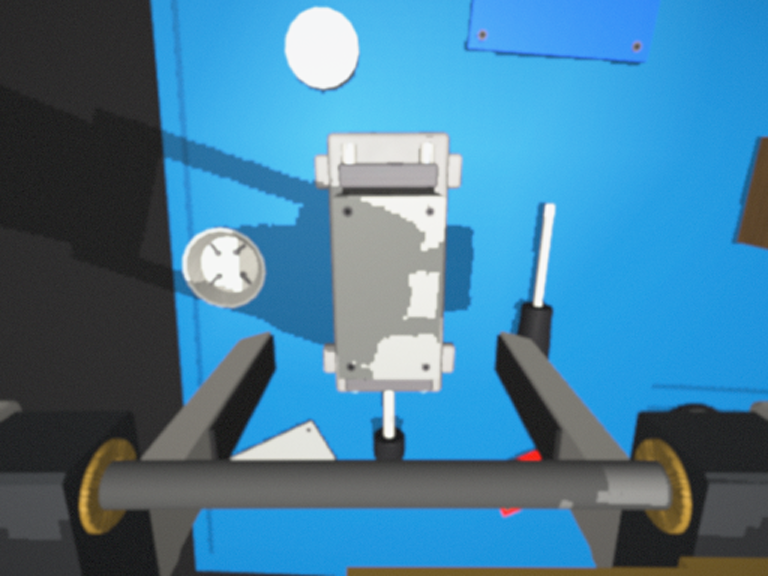

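View pics/scene12c.png

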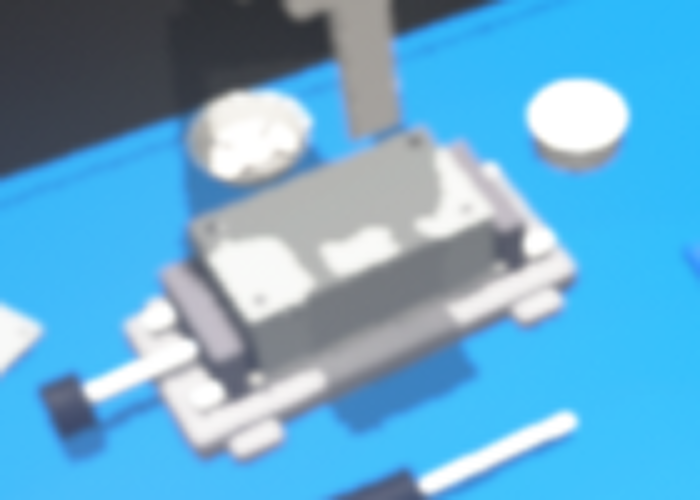

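View pics/top12.png

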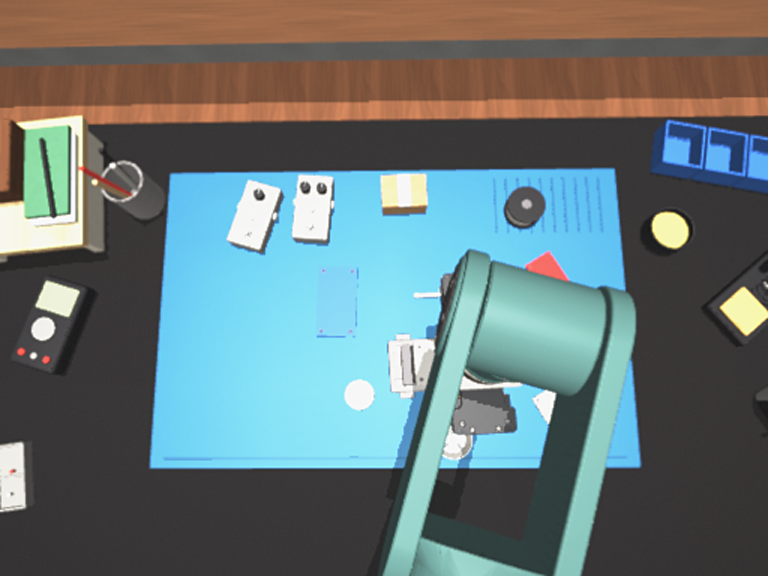

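```bash
python3 -c "
from bench import robot
print(robot.close_job())"
```

```text
the job is handed in; nothing more can be done
None
```

The plate is home and flush on the enclosure, the gripper is open and clear of it, and the job is handed in at about 20.6 s.

**What I did**
- I gripped the askew plate by its long edges, lifted it, turned it 15.6° and shifted it over the opening. I lowered its step in and released it onto the springs, where it sat level with its top at 69.7 mm.
- I pressed the middle with shut fingers, up to a measured 11.3 N, until it stopped hard. The force dipped on the way down, as it would at a snap.
- The plate had slid about 0.6–0.9 mm sideways while I pressed. I trimmed it back with one finger pad against the long wall, at about 7 N sideways.

**Last checks**
- **Height:** the top reads 67.3–67.4 mm at all four corners. The cameras read about 0.2 mm high on the vise, so that agrees with the nominal 67 mm. It stayed down after I let go.
- **Position:** yaw matches the enclosure to about 0.1°. The last long-axis check, taken before the trim, agreed to about 0.3 mm. Across the width, about 0.2–0.4 mm of offset is left against the vise, close to what the camera can resolve and within the 1 mm play.
- **Bystanders:** everything visible was unmoved. In the last top picture the arm hid part of the driver, the screw dish and the small plate; the gripper never went near them.

No check failed. The only disagreement was that sideways slide.

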